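# Seat the tapered handle in a press weight and set the weight on a slide

### The job

Take the black handle out of the blue tube rack, stand its tapered steel shank in the socket of the gold-coloured weight and press it straight down, firmly but with less than 30 N (about 15 N is right), so that friction alone holds it. Then lift the weight out of the blue cup by that handle, without the fingers touching the weight, set it gently and upright on the middle of the glass slide on the white board, and let go. Leave the oil bottle, the petri dish and the small vial where they stand.

Things in the scene. Friction and masses are not known exactly. Their poses are not given: they have to be found in the camera images.
- handle: loose handle, 0.2 kg, upright in the blue rack at the start. Origin: centre of the underside of its steel collar, z up its axis. Above: collar 24 mm wide, 0 to 4 mm, then a round black grip 18 mm wide, 4 to 46 mm, red button on its end to 47.5 mm. Below: smooth steel taper shank, 15 mm wide at the collar, 11.4 mm at 36 mm down, chamfered to 8 mm at the tip 38 mm down
- handle_top (a point): centre of the grip's upper end, 46 mm above the handle's origin
- weight: loose gold-coloured press weight, upright cylinder 44 mm diameter, 38 mm high, 0.2 to 0.3 kg; origin at the centre of its underside, z up. It stands in the blue cup with 2 mm play all round. A steel sleeve with a taper socket that matches the shank (half angle 2.9 degrees, self-holding, 14 mm wide at its mouth) runs down through its middle. A steady push seats it better than a jab
- socket_mouth (a point): centre of the weight's top, over the socket, 38 mm above its origin. The sleeve sits higher or lower each time: the taper begins to bite with the collar's underside anywhere from 3 to 11 mm above this point, then stiffens by some 5 to 15 N a mm; before that there is only light drag, up to 7 N. The collar never reaches the weight. It pulls apart at about half of the pressing force
- cup: fixed blue round assembly cup, foot 74 mm diameter, origin at the centre of its underside on the table; its floor, on which the weight stands, is 8 mm up, its rim 16 mm up, 48 mm inside and 62 mm outside diameter
- board: fixed white slide board, 56 x 112 mm, 8 mm high, origin at the centre of its underside on the table, long side along its y; a glass slide 26 x 76 mm (long along y, purple square in its middle) lies fixed on it, upper face 10 mm up
- slide_centre (a point): centre of the slide's upper face, on the purple square, 10 mm above the board's origin
- rack: fixed blue tube rack, 78 x 150 mm, 62 mm high, origin at the centre of its underside, long side along its y; the handle hangs by its collar in the hole at x 0, y -36 mm (holes 18 mm square); two tubes, up to 116 mm high, stand in the holes at y +60 mm
- oil: bystander: brown bottle with black cap, 29 mm diameter, 72 mm high, origin at the centre of its underside
- dish: bystander: white petri dish, 60 mm diameter, 15 mm high, origin at the centre of its underside
- vial: bystander: brown vial with white cap, 25 mm diameter, 55 mm high, origin at the centre of its underside
Mind the look-alikes: they are no part of the job. Of the things that look like the handle, the smaller one is meant. Leave any red look-alike of the board alone.

How it is judged (in metres and radians):
On the way, in this order (a step that is already met when the one before it is completed fails the run):
1. the handle's shank stands in the weight's socket, in line with it, with the weight still in the cup (z of handle in the frame of weight below 0.051 m and horizontal distance between handle and socket_mouth below 0.0025 m and angle between the z axis of handle and the z axis of weight, either way round below 0.06 rad and horizontal distance between weight and cup below 0.005 m and z of weight in the frame of cup below 0.0095 m), for 0.1 s.
2. the weight hangs on the handle by friction alone, at least 30 mm above the cup's floor (height (world z) of weight above 0.038 m and z of handle in the frame of weight below 0.051 m and contact force between the fingers and handle above 0.5 N and contact force between the fingers and weight below 0.3 N), for 0.3 s.
At the end, for the whole second after the job is handed in: The weight stands upright (within 0.06 rad) and at rest on the slide, its axis within 10 mm of the slide's centre, with the handle still seated in it in line (handle origin less than 51 mm above the weight's origin) (horizontal distance between weight and slide_centre below 0.01 m and z of weight in the frame of slide_centre between -0.003 and 0.002 m and angle between weight's own z axis and vertical below 0.06 rad and z of handle in the frame of weight below 0.051 m and angle between the z axis of handle and the z axis of weight, either way round below 0.06 rad and linear speed of each of weight, handle below 0.01 m/s); the robot touches nothing.
It fails at once if the handle is pressed into the weight with more than 30 N (weight on the cup: over 35 N) (contact force between weight and cup above 35 N).
It fails at once if the weight is slammed or pressed on the slide with more than 25 N (contact force between weight and board above 25 N).
It fails at once if the fingers touch the gold-coloured weight (contact force between the fingers and weight above 1 N).
It fails at once if the oil bottle, the petri dish or the vial is moved more than 15 mm or tipped (distance of any of oil, dish, vial from where it was at the start of the episode above 0.015 m or angle between any of oil, vial's own z axis and vertical above 0.3 rad).
It also fails if it takes over 66 s, if anything falls off the work surface, if the arm or the gripper's body presses on something with over 40 N, if the wrist force passes 120 N, or if a joint passes its speed limit or range.

### The arm

A 6-joint arm with a two-finger parallel gripper is mounted at the origin on a cart in front of the work surface, level with it; the furniture and walls round the work are solid. World frame = base frame: x ahead of the robot, y to its left, z up, the work surface at z = 0. Lengths are in mm, angles in rad, forces in N, time in s.
With the tool pointing down it reaches from about 425 to 1125 mm from the base axis. Payload 14.9 kg.
Tool frame: the origin (TCP) lies on the centre line of the jaws, within the pads' length; the fingertips stand 25 mm ahead of it and the grasp point (between the pads) lies 6 mm ahead of it; z points along the fingers, y is the line along which they close (so a half turn about z gives the same grasp; the last joint's range is limited). The gripper opens to 91 mm and grips with 3 to 60 N. Pads are 32 mm wide; open, the fingers measure 118 mm over their backs; the gripper's body (76 mm by 178 mm) begins 60 mm behind the grasp point.
Start: joints at [-1.251, 0.379, 1.734, -0, 1.028, -0.033], TCP at [241.865, -656.901, 238.932] pointing down, gripper open.
Joint ranges: [-2.77, 2.77], [-0.74, 2.19], [0, 2.66], [-1.06, 4.2], [0.31, 2.87], [-3.08, 3.08]. Speed limits (rad/s): [1.89, 1.89, 2.39, 3.14, 3.14, 3.14].

### API

Orientations are given as a rotation vector (axis times angle).
In Python, from cell import ctrl gives the robot as it stands.
- The arm moves only by the tool send_rows, never from a script. Its argument "series" is a list of rows, each an object with "rotation": the turn, a rotation vector about the world's x, y, z scaled (see below), a list of three; "dp": the shift along the world's x, y, z scaled (see below), a list of three; "grip": the closure, from 0 (fully open) to 1 (shut). A call has 1 to 12 rows; each row shifts and turns the commanded pose from where the row before left it; what a row does not reach is not made up. The controller multiplies each number of a shift by 200 mm and each number of a turn by 30 degrees. A row lasts 1/8 s, in which the tool goes at most 62.5 mm and 10.7 degrees, less where a joint would pass 70% of its speed; a pose out of reach is approached as far as the arm can. A call with a number of a shift or a turn outside -1 to 1 is refused whole. A call with a gripper value outside its range is refused whole. The fingers move at their own pace and stop on an object; "grip_force" is the grip in N (left out, the last holds). Time passes only in rows, so rows that do not move let the fingers close. It gives the time, the measured TCP pose, the force, the opening and the grip force at its end, in the units of the state.
- ctrl.observe(): the state, without advancing time (a new reading comes with each control period).
- ctrl.snapshot(name): name is "side" or "top"; returns (picture, depth): 384x512x3 uint8, red, green, blue; 384x512 float32, mm along the optical axis (not along the pixel's ray), 0 where there is no reading.
- ctrl.camera_params(name): a dict with "fx", "fy", "cx", "cy" (pixels), "k1" (the pictures are not rectified: a ray, as slopes to the right and down, at radius r is drawn at 1 + k1 r^2 times it, then the intrinsics apply), "camera_from_world" (4x4, takes a point from world to camera coordinates). Camera axes: x right, y down, z forward; pixel columns grow to the right and rows downward; lengths in mm; the calibration is good to about 2 mm. A picture is of the moment at which its call begins. camera_params takes no time and is no camera call.
- ctrl.job_done(): hands the job in; it is judged then, once.
Trained networks look in the newest picture that a camera, given by its name, has taken for a name from the list of things; names that differ only in an ending like _2 or _b are one class to them, and where a whole thing is asked for, a point or a joint stands for the part that bears it (a point fixed in the world has none). Each returns a list of dicts, best first, with "conf" (0 to 1); they miss things now and then, are a little off and sometimes report something else, mostly with a low value. They report only what shows in the picture. A call takes as long as a camera call. They do not tell look-alikes from the thing itself.
- ctrl.recognise(query, camera): "box" ([left, top, right, bottom] in pixels, round what is visible of it).
- ctrl.masks_of(query, camera): "mask" (384x512 bool, what is visible of it) and "box" ([left, top, right, bottom] in pixels, round what is visible of it).
- ctrl.tip_of(query, camera): "uv" ([column, row] in pixels: a listed point, or the origin of a listed thing).
The state is a dict: "clock": time; "q": joint angles; "qvel": joint speeds; "effort": joint torques, N m; "position": TCP position; "eef_rot": TCP orientation; "ft_force": force on the tool from outside, world axes, zero at the start; "wrist_torque": the same for the moment, N m; "width": finger opening in mm; "grasp_force": force on a finger pad.
Only numpy, scipy, OpenCV 4.12 (cv2) and the standard library are available. Lean on these libraries where they do the work, as an engineer would, in place of code of your own. Each camera call takes 0.05 s, during which the arm holds its last target. There are 200 camera calls.

## Working session

There is one attempt and no reset: what is moved stays moved. The work goes in short steps, Python scripts to look and compute and a tool call to move; the robot and the scene stay as the last step left them, time stands still between calls to the robot, and variables do not carry over. Pictures are saved under pics/ and viewed, at most 10 in all, crops included, and the job is handed in when it is done.

Besides the shell and the picture viewer there is one more tool, called after ">>>" as name([rows], argument=value, ...), one row to a line, values as JSON. send_rows: Moves the arm, as the interface text tells. Shifts and turns lie within -1 to 1; 1 stands for 200 mm of shift or 30 degrees of turn. Its arguments: {"type":"object","properties":{"series":{"type":"array"},"grip_force":{"type":"number"}},"required":["series"]}

```bash
ls; mkdir -p pics
python3 - <<'E'
from cell import ctrl
import cv2,numpy as np
o=ctrl.observe();print({k:np.round(v,3).tolist() for k,v in o.items()})
for n in("top","side"):
    p,d=ctrl.snapshot(n);cv2.imwrite(f"pics/{n}0.png",p[:,:,::-1]);np.save(f"{n}0.npy",d)
    c=ctrl.camera_params(n);print(n,{k:np.round(v,3).tolist() for k,v in c.items()})
    for q in("handle","weight","cup","board","rack","oil","dish","vial"):
        print(q,[(np.round(r["box"]).tolist(),round(r["conf"],2)) for r in ctrl.recognise(q,n)])
E
```

```text
pics
{'clock': 0.0, 'q': [-1.251, 0.379, 1.735, 0.0, 1.029, -0.033], 'qvel': [-0.001, 0.0, 0.001, 0.001, 0.0, -0.001], 'effort': [-0.003, -76.374, -43.437, 0.065, 0.042, -0.0], 'position': [241.749, -656.535, 238.297], 'eef_rot': [-3.092, -0.551, 0.0], 'ft_force': [-0.058, -0.41, 0.599], 'wrist_torque': [-0.05, 0.004, 0.027], 'grasp_force': 0.0, 'width': 91.429}
top {'fx': 423.956, 'fy': 423.956, 'cx': 253.172, 'cy': 189.828, 'k1': 0.042, 'camera_from_world': [[-0.002, -1.0, 0.011, -127.285], [-0.995, 0.001, -0.097, 575.825], [0.097, -0.011, -0.995, 1615.97], [0.0, 0.0, 0.0, 1.0]]}
handle []
weight [([217.0, 220.0, 229.0, 234.0], 0.53)]
cup [([213.0, 218.0, 232.0, 233.0], 0.56), ([294.0, 157.0, 299.0, 165.0], 0.25)]
board [([300.0, 186.0, 331.0, 202.0], 0.73), ([264.0, 218.0, 281.0, 235.0], 0.68), ([342.0, 186.0, 374.0, 212.0], 0.55)]
rack [([118.0, 186.0, 163.0, 213.0], 0.92)]
oil []
dish [([262.0, 221.0, 282.0, 235.0], 0.53)]
vial []
side {'fx': 360.606, 'fy': 360.606, 'cx': 260.728, 'cy': 186.872, 'k1': 0.017, 'camera_from_world': [[-0.813, -0.582, 0.005, 374.621], [-0.288, 0.396, -0.872, 298.982], [0.505, -0.711, -0.49, 904.819], [0.0, 0.0, 0.0, 1.0]]}
handle [([182.0, 247.0, 190.0, 266.0], 0.68)]
weight []
cup []
board []
rack [([136.0, 249.0, 205.0, 308.0], 0.77)]
oil []
dish []
vial []
```

Run:
```python
import cv2
a=cv2.imread("pics/top0.png")[130:270,100:400];cv2.imwrite("pics/t1.png",cv2.resize(a,(800,373),interpolation=cv2.INTER_CUBIC))
cv2.imwrite("pics/s1.png",cv2.resize(cv2.imread("pics/side0.png"),(800,600)))
```

```text
(no output)
```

View pics/t1.png

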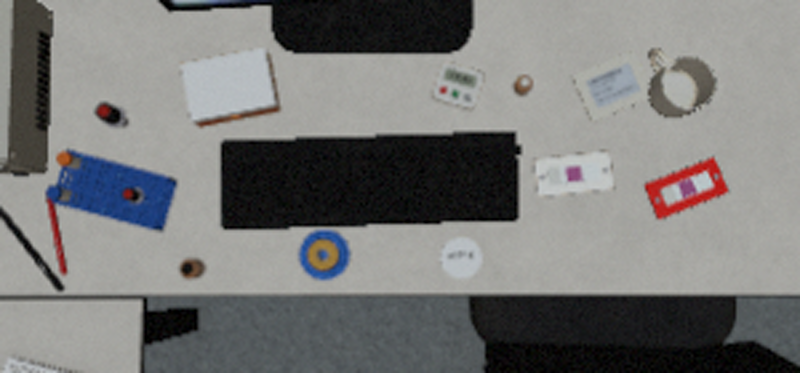

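View pics/s1.png

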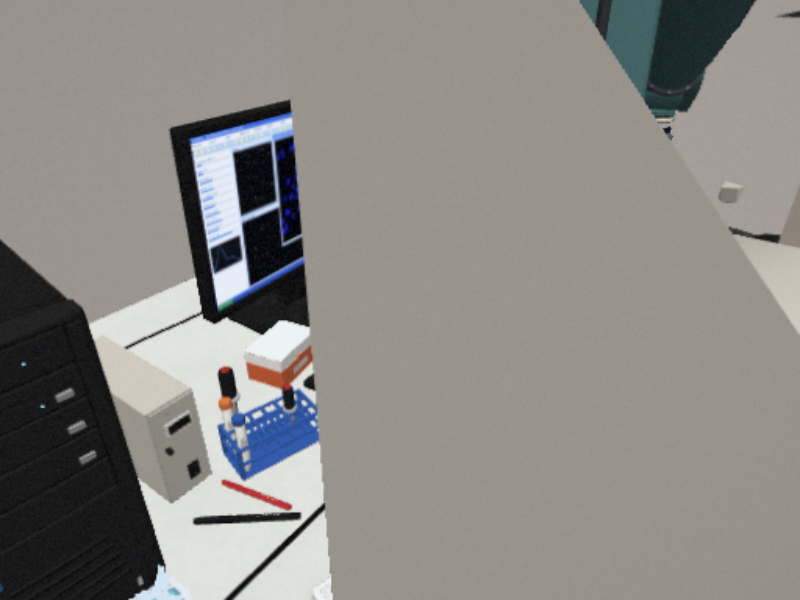

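The top view (crop scale 0.375, offset 100,130) shows the handle (small one, in the rack) at about (150,202), the weight in the cup at (221,226) and the white board at (315,195). The red board look-alike is at (357,200). In the side view most of the scene is hidden by a grey panel, and the rack is visible at about (172,275).

```bash
cat > h.py <<'E'
from cell import ctrl
import cv2,numpy as np
def cam(n):
    c=ctrl.camera_params(n);K=np.array([[c["fx"],0,c["cx"]],[0,c["fy"],c["cy"]],[0,0,1]])
    return K,np.array([c["k1"],0,0,0]),np.array(c["camera_from_world"])
def rays(n,uv):
    K,D,T=cam(n);u=cv2.undistortPoints(np.float64(uv).reshape(-1,1,2),K,D)[:,0]
    R=T[:3,:3];return -R.T@T[:3,3],np.c_[u,np.ones(len(u))],R
def at_z(n,uv,z):
    o,u,R=rays(n,uv);d=u@R;return o+d*((z-o[2])/d[:,2])[:,None]
def cloud(n,depth):
    v,u=np.indices(depth.shape);o,r,R=rays(n,np.c_[u.ravel(),v.ravel()])
    return (o+(r*depth.ravel()[:,None])@R).reshape(*depth.shape,3)
def cent(mask):
    v,u=np.nonzero(mask);return [u.mean(),v.mean()]
E
python3 - <<'E'
from h import *
I=[ctrl.snapshot("top") for _ in range(6)]
im=np.mean([p for p,_ in I],0).astype(np.uint8);d=np.median([x for _,x in I],0)
np.save("im.npy",im)
P=cloud("top",d)
hsv=cv2.cvtColor(im,cv2.COLOR_RGB2HSV).astype(int);H,S,V=hsv[...,0],hsv[...,1],hsv[...,2]
def reg(m,l,t,r,b):
    z=np.zeros_like(m);z[t:b,l:r]=m[t:b,l:r];return z
def rep(nm,m,z):
    print(nm,m.sum(),np.round(cent(m),2),np.round(at_z("top",[cent(m)],z)[0],1),"depth z",np.round(np.percentile(P[m][:,2],[10,50,90])))
red=((H<8)|(H>172))&(S>110)&(V>70)
rep("button",reg(red,143,195,156,209),109.5)
gold=(H>10)&(H<28)&(S>80)&(V>90)
rep("gold",reg(gold,210,215,235,240),46)
blue=(H>100)&(H<122)&(S>110)
g=reg(blue|gold,208,212,236,242);rep("cup",g,10)
hull=cv2.minAreaRect(np.argwhere(g)[:,::-1].astype(np.float32));print(hull, at_z("top",[hull[0]],8))
pur=(H>135)&(H<170)&(S>50)
rep("purple",reg(pur,300,180,331,210),10)
m=reg(blue,116,183,170,220);r=cv2.minAreaRect(np.argwhere(m)[:,::-1].astype(np.float32))
print("rack",m.sum(),r,np.round(at_z("top",cv2.boxPoints(r),62),1),at_z("top",[r[0]],62))
w=np.argwhere(m)
# tall things in top
for nm,pc in(("top",P),("side",cloud("side",np.load("side0.npy")))):
    q=pc.reshape(-1,3);q=q[(q[:,2]>90)&(np.abs(q[:,1])<1200)&(q[:,0]<1300)&(q[:,0]>-300)]
    b,c=np.unique(np.floor(q[:,:2]/100).astype(int),axis=0,return_counts=True)
    print(nm);[print(tuple(k*100),n,int(np.percentile(q[(np.floor(q[:,:2]/100)==k).all(1)][:,2],95)),end='; ') for k,n in zip(b,c) if n>4]
dd=np.load("side0.npy");print(dd[::60,::60])
for nm in("top",):
  for q in("socket_mouth","handle_top","slide_centre","cup","board"):
    print(q,[(np.round(r["uv"],1).tolist(),round(r["conf"],2)) for r in ctrl.tip_of(q,nm)])
E
```

```text
button 8 [147.88 202.12] [522.9 258.1 109.5] depth z [110. 111. 113.]
gold 80 [220.82 225.21] [438.9  -4.6  46. ] depth z [44. 47. 49.]
cup 224 [221.43 225.18] [439.5  -4.6  10. ] depth z [ 5. 17. 48.]
((221.5, 225.5), (17.0, 17.0), 90.0) [[438.30513162  -4.75813146   8.        ]]
purple 26 [314.88 194.96] [ 557.1 -370.2   10. ] depth z [ 9. 11. 14.]
rack 762 ((141.29734802246094, 200.86019897460938), (45.0152473449707, 19.941333770751953), 14.620874404907227) [[516.2 384.2  62. ]
 [589.1 367.5  62. ]
 [545.8 203.4  62. ]
 [473.1 220.8  62. ]] [[530.95873278 294.06653077  62.        ]]
top
(np.int64(-200), np.int64(400)) 6 114; (np.int64(-100), np.int64(-100)) 112 416; (np.int64(-100), np.int64(0)) 88 416; (np.int64(-100), np.int64(300)) 119 305; (np.int64(-100), np.int64(400)) 1024 342; (np.int64(-100), np.int64(500)) 537 383; (np.int64(-100), np.int64(600)) 65 110; (np.int64(-100), np.int64(700)) 32 108; (np.int64(0), np.int64(-500)) 48 722; (np.int64(0), np.int64(-100)) 309 416; (np.int64(0), np.int64(0)) 772 416; (np.int64(0), np.int64(100)) 19 383; (np.int64(0), np.int64(400)) 1
[... 6141 characters left out ...]
8.769      0.         0.
     0.         0.      2563.285  ]
 [ 589.876   1298.3109  1473.8254  1235.4038     0.         0.
     0.         0.         0.     ]
 [ 500.73367  566.85724 1138.7576  1078.9226     0.         0.
     0.         0.         0.     ]
 [ 528.01904  600.578    853.1202   919.57794    0.         0.
     0.         0.         0.     ]
 [ 559.6817   640.33905  772.64557  781.9668     0.         0.
     0.         0.         0.     ]]
socket_mouth [([222.0, 222.9], 0.5)]
handle_top [([137.8, 170.0], 0.64)]
slide_centre [([218.4, 223.7], 0.73), ([314.8, 194.9], 0.67), ([356.9, 198.3], 0.58)]
cup [([221.8, 226.6], 0.59)]
board [([356.6, 200.0], 0.89), ([314.4, 194.1], 0.79)]
```

Run:
```python
from h import *
im=np.mean([ctrl.snapshot("side")[0] for _ in range(4)],0).astype(np.uint8)
hsv=cv2.cvtColor(im,cv2.COLOR_RGB2HSV).astype(int);H,S,V=hsv[...,0],hsv[...,1],hsv[...,2]
m=((H<8)|(H>172))&(S>90)&(V>50);z=np.zeros_like(m);z[242:256,176:196]=m[242:256,176:196]
print(z.sum(),cent(z),at_z("side",[cent(z)],109.2))
g=(V<60);k=np.zeros_like(m);k[246:264,176:196]=g[246:264,176:196];print(k.sum(),cent(k),at_z("side",[cent(k)],62+26))
ctrl.recognise("handle","side")
im=np.load("im.npy")
for nm,uv,zz in(("decoy",(141,172),117),("oil",(296,162),72),("vial",(172,230),55)):print(nm,at_z("top",[uv],zz))
print([ (np.round(r['uv'],1),r['conf']) for r in ctrl.tip_of("handle_top","side")])
```

```text
27 [np.float64(182.74074074074073), np.float64(246.55555555555554)] [[525.08699401 257.38843631 109.2       ]]
73 [np.float64(184.54794520547946), np.float64(254.57534246575344)] [[518.29894461 260.39043528  88.        ]]
decoy [[632.98456866 283.78174818 117.        ]]
oil [[ 677.64524548 -290.61813933   72.        ]]
vial [[421.28441038 178.33513467  55.        ]]
[(array([144.7, 235. ]), 0.82), (array([179.4, 246.5]), 0.42)]
```

>>> send_rows([
  {"dp": [0.13, 0.27, 0], "rotation": [0, 0, 0.19], "grip": 0.4},
  {"dp": [0.13, 0.27, 0], "rotation": [0, 0, 0.19], "grip": 0.4},
  {"dp": [0.13, 0.27, 0], "rotation": [0, 0, 0.19], "grip": 0.4},
  {"dp": [0.13, 0.27, 0], "rotation": [0, 0, 0.19], "grip": 0.4},
  {"dp": [0.13, 0.27, 0], "rotation": [0, 0, 0.19], "grip": 0.4},
  {"dp": [0.13, 0.27, 0], "rotation": [0, 0, 0.19], "grip": 0.4},
  {"dp": [0.13, 0.27, 0], "rotation": [0, 0, 0.19], "grip": 0.4},
  {"dp": [0.13, 0.27, 0], "rotation": [0, 0, 0.19], "grip": 0.4},
  {"dp": [0.13, 0.27, 0], "rotation": [0, 0, 0.19], "grip": 0.4},
  {"dp": [0.03, 0.27, 0], "rotation": [0, 0, 0.19], "grip": 0.4},
  {"dp": [0.03, 0.27, 0], "rotation": [0, 0, 0.19], "grip": 0.4},
  {"dp": [0.03, 0.27, 0], "rotation": [0, 0, 0.19], "grip": 0.4},
])

```text
clock: 3.25
position: [493.9, -7.1, 239.2]
eef_rot: [2.244, 2.198, 0.001]
ft_force: [0.5, -1.3, -0.3]
width: 54.8
grasp_force: 0.0
```

>>> send_rows([
  {"dp": [0.03, 0.265, 0], "rotation": [0, 0, 0.18], "grip": 0.4},
  {"dp": [0.03, 0.265, 0], "rotation": [0, 0, 0.18], "grip": 0.4},
  {"dp": [0.03, 0.265, 0], "rotation": [0, 0, 0.18], "grip": 0.4},
  {"dp": [0.03, 0.265, 0], "rotation": [0, 0, 0.18], "grip": 0.4},
  {"dp": [0.026, 0.265, 0], "rotation": [0, 0, 0.18], "grip": 0.4},
  {"dp": [0, 0, -0.25], "rotation": [0, 0, 0], "grip": 0.4},
  {"dp": [0, 0, -0.2], "rotation": [0, 0, 0], "grip": 0.4},
  {"dp": [0, 0, 0], "rotation": [0, 0, 0], "grip": 0.4},
])

```text
clock: 4.25
position: [521.5, 255.5, 146.7]
eef_rot: [-1.672, -2.656, 0.006]
ft_force: [0.3, -0.3, 0.5]
width: 54.7
grasp_force: 0.0
```

Run:
```python
from h import *
im=ctrl.snapshot("side")[0];cv2.imwrite("pics/s2.png",cv2.resize(im[200:310,110:250,::-1],(763,600),interpolation=cv2.INTER_CUBIC))
print(ctrl.observe()["position"],ctrl.observe()["q"])
```

```text
[522.73846764 255.91971566 148.73073972] [ 4.15222439e-01  3.23043665e-01  2.01233126e+00  2.30485607e-05
  8.08098311e-01 -3.17606824e-02]
```

View pics/s2.png

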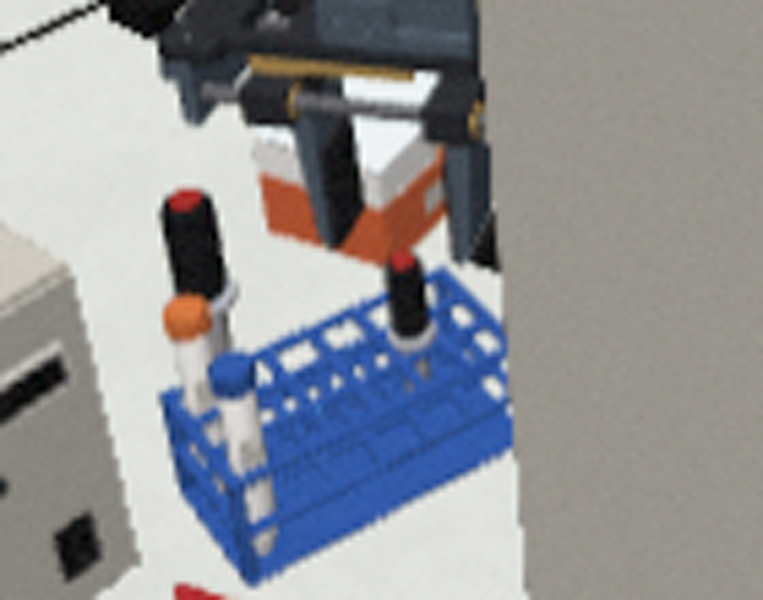

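The gripper fingers straddle the small handle: button at crop (402,262), collar in the rack, and neither the tubes nor the decoy is in the way. I'll descend and grip lightly to centre it.

>>> send_rows([
  {"dp": [0, 0.012, -0.17], "rotation": [0, 0, 0], "grip": 0.4},
  {"dp": [0, 0, -0.1], "rotation": [0, 0, 0], "grip": 0.4},
  {"dp": [0, 0, 0], "rotation": [0, 0, 0], "grip": 1},
  {"dp": [0, 0, 0], "rotation": [0, 0, 0], "grip": 1},
  {"dp": [0, 0, 0], "rotation": [0, 0, 0], "grip": 1},
  {"dp": [0, 0, 0], "rotation": [0, 0, 0], "grip": 1},
  {"dp": [0, 0, 0], "rotation": [0, 0, 0], "grip": 1},
  {"dp": [0, 0, 0], "rotation": [0, 0, 0], "grip": 1},
], grip_force=5)

```text
clock: 5.3
position: [523.4, 258.6, 95.5]
eef_rot: [1.674, 2.658, 0.001]
ft_force: [-1.5, -0.9, 6.6]
width: 17.8
grasp_force: 5.0
```

Run:
```python
from h import *
for _ in range(3):
    o=ctrl.observe();print({k:np.round(o[k],2).tolist() for k in("clock","position","ft_force","wrist_torque","width","grasp_force")});ctrl.snapshot("side")
```

```text
{'clock': 5.3, 'position': [523.38, 258.63, 95.51], 'ft_force': [-1.49, -0.88, 6.58], 'wrist_torque': [-0.11, 0.16, 0.06], 'width': 17.85, 'grasp_force': 5.0}
{'clock': 5.35, 'position': [523.41, 258.62, 95.52], 'ft_force': [-1.5, -0.61, 6.92], 'wrist_torque': [-0.18, 0.14, -0.05], 'width': 17.78, 'grasp_force': 5.0}
{'clock': 5.4, 'position': [523.41, 258.62, 95.5], 'ft_force': [-1.57, -0.97, 7.75], 'wrist_torque': [-0.18, 0.14, -0.03], 'width': 17.78, 'grasp_force': 5.0}
```

>>> send_rows([
  {"dp": [0, 0, 0], "rotation": [0, 0, 0], "grip": 0.6},
  {"dp": [0, 0, 0], "rotation": [0, 0, 0], "grip": 0.6},
  {"dp": [0, 0, 0], "rotation": [0, 0, -0.333], "grip": 0.6},
  {"dp": [0, 0, 0], "rotation": [0, 0, -0.333], "grip": 0.6},
  {"dp": [0, 0, 0], "rotation": [0, 0, -0.333], "grip": 0.6},
  {"dp": [0, 0, 0], "rotation": [0, 0, -0.333], "grip": 0.6},
  {"dp": [0, 0, 0], "rotation": [0, 0, -0.333], "grip": 0.6},
  {"dp": [0, 0, 0], "rotation": [0, 0, -0.333], "grip": 0.6},
  {"dp": [0, 0, 0], "rotation": [0, 0, -0.333], "grip": 0.6},
  {"dp": [0, 0, 0], "rotation": [0, 0, -0.333], "grip": 0.6},
  {"dp": [0, 0, 0], "rotation": [0, 0, -0.333], "grip": 0.6},
])

```text
clock: 6.82
position: [523.0, 258.4, 94.8]
eef_rot: [3.065, 0.69, -0.0]
ft_force: [-0.5, 0.2, 0.9]
width: 36.0
grasp_force: 0.0
```

>>> send_rows([
  {"dp": [0, 0, 0], "rotation": [0, 0, 0], "grip": 1},
  {"dp": [0, 0, 0], "rotation": [0, 0, 0], "grip": 1},
  {"dp": [0, 0, 0], "rotation": [0, 0, 0], "grip": 1},
  {"dp": [0, 0, 0], "rotation": [0, 0, 0], "grip": 1},
  {"dp": [0, 0, 0], "rotation": [0, 0, 0], "grip": 1},
], grip_force=5)

```text
clock: 7.45
position: [523.0, 258.5, 94.9]
eef_rot: [3.063, 0.7, -0.0]
ft_force: [-0.4, -0.8, -0.1]
width: 17.9
grasp_force: 5.0
```

Run:
```python
from h import *
for _ in range(2):
    o=ctrl.observe();print({k:np.round(o[k],2).tolist() for k in("clock","position","eef_rot","ft_force","wrist_torque","width","grasp_force","q")});ctrl.snapshot("side")
```

```text
{'clock': 7.45, 'position': [523.04, 258.5, 94.91], 'eef_rot': [3.06, 0.7, -0.0], 'ft_force': [-0.37, -0.79, -0.05], 'wrist_torque': [-0.02, 0.06, -0.01], 'width': 17.9, 'grasp_force': 5.0, 'q': [0.42, 0.41, 2.02, 0.0, 0.71, 1.54]}
{'clock': 7.5, 'position': [523.04, 258.47, 94.9], 'eef_rot': [3.06, 0.7, -0.0], 'ft_force': [-0.35, -1.59, -0.05], 'wrist_torque': [-0.07, 0.02, -0.01], 'width': 17.75, 'grasp_force': 5.0, 'q': [0.42, 0.41, 2.02, -0.0, 0.71, 1.54]}
```

>>> send_rows([
  {"dp": [0, 0, 0], "rotation": [0, 0, 0], "grip": 1},
  {"dp": [0, 0, 0], "rotation": [0, 0, 0], "grip": 1},
  {"dp": [0, 0, 0.1], "rotation": [0, 0, 0], "grip": 1},
  {"dp": [0, 0, 0.2], "rotation": [0, 0, 0], "grip": 1},
  {"dp": [-0.07, -0.219, 0], "rotation": [0, 0, 0], "grip": 1},
  {"dp": [-0.07, -0.219, 0], "rotation": [0, 0, 0], "grip": 1},
  {"dp": [-0.07, -0.219, 0], "rotation": [0, 0, 0], "grip": 1},
  {"dp": [-0.07, -0.219, 0], "rotation": [0, 0, 0], "grip": 1},
  {"dp": [-0.07, -0.219, 0], "rotation": [0, 0, 0], "grip": 1},
  {"dp": [-0.07, -0.219, 0], "rotation": [0, 0, 0], "grip": 1},
  {"dp": [0, 0, 0], "rotation": [0, 0, 0], "grip": 1},
  {"dp": [0, 0, 0], "rotation": [0, 0, 0], "grip": 1},
], grip_force=50)

```text
clock: 9.05
position: [439.6, -4.2, 155.8]
eef_rot: [3.063, 0.698, 0.002]
ft_force: [0.4, 1.1, -1.7]
width: 17.0
grasp_force: 50.0
```

Run:
```python
from h import *
im=ctrl.snapshot("side")[0];cv2.imwrite("pics/s3.png",cv2.resize(im[:,:,::-1],(800,600)))
im=ctrl.snapshot("top")[0];cv2.imwrite("pics/t3.png",im[:,:,::-1])
o=ctrl.observe();print({k:np.round(o[k],2).tolist() for k in("clock","position","eef_rot","ft_force","wrist_torque","width","grasp_force","q")})
```

```text
{'clock': 9.15, 'position': [439.59, -3.61, 155.41], 'eef_rot': [3.06, 0.7, 0.0], 'ft_force': [0.41, -0.25, -1.88], 'wrist_torque': [0.07, 0.04, 0.01], 'width': 17.01, 'grasp_force': 50.0, 'q': [-0.06, 0.1, 2.29, 0.0, 0.76, 1.06]}
```

View pics/s3.png

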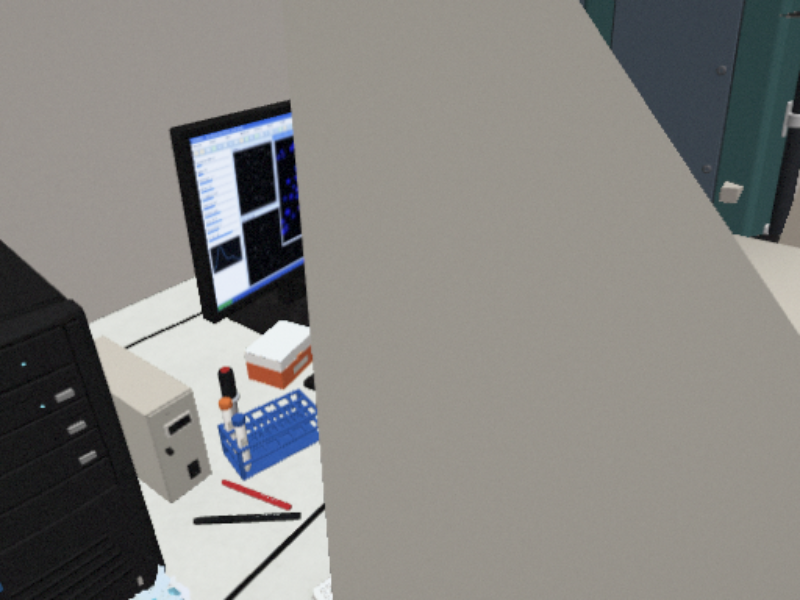

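The rack is now empty at (180,265) and the handle hangs in the gripper (about 1.9 N of weight).

>>> send_rows([
  {"dp": [-0.003, -0.002, -0.15], "rotation": [0, 0, 0], "grip": 1},
  {"dp": [0, 0, 0], "rotation": [0, 0, 0], "grip": 1},
  {"dp": [0, 0, -0.03], "rotation": [0, 0, 0], "grip": 1},
  {"dp": [0, 0, -0.02], "rotation": [0, 0, 0], "grip": 1},
  {"dp": [0, 0, -0.02], "rotation": [0, 0, 0], "grip": 1},
  {"dp": [0, 0, 0], "rotation": [0, 0, 0], "grip": 1},
])

```text
clock: 9.9
position: [438.4, -4.7, 110.9]
eef_rot: [-3.063, -0.699, 0.0]
ft_force: [0.1, -0.5, -1.9]
width: 17.5
grasp_force: 50.0
```

>>> send_rows([
  {"dp": [0, 0, -0.02], "rotation": [0, 0, 0], "grip": 1},
  {"dp": [0, 0, -0.02], "rotation": [0, 0, 0], "grip": 1},
  {"dp": [0, 0, -0.015], "rotation": [0, 0, 0], "grip": 1},
  {"dp": [0, 0, 0], "rotation": [0, 0, 0], "grip": 1},
])

```text
clock: 10.4
position: [438.5, -4.7, 99.7]
eef_rot: [-3.063, -0.699, 0.0]
ft_force: [0.8, 0.6, -3.1]
width: 17.6
grasp_force: 50.0
```

Run:
```python
from h import *
o=ctrl.observe();print({k:np.round(o[k],2).tolist() for k in("clock","position","eef_rot","ft_force","wrist_torque","width","grasp_force")})
```

```text
{'clock': 10.4, 'position': [438.52, -4.7, 99.73], 'eef_rot': [-3.06, -0.7, 0.0], 'ft_force': [0.77, 0.63, -3.08], 'wrist_torque': [0.09, -0.3, -0.02], 'width': 17.57, 'grasp_force': 50.0}
```

Well inside, no lateral load. Approach the bite zone.

>>> send_rows([
  {"dp": [0, 0, -0.015], "rotation": [0, 0, 0], "grip": 1},
  {"dp": [0, 0, -0.015], "rotation": [0, 0, 0], "grip": 1},
  {"dp": [0, 0, -0.01], "rotation": [0, 0, 0], "grip": 1},
  {"dp": [0, 0, 0], "rotation": [0, 0, 0], "grip": 1},
])

```text
clock: 10.9
position: [438.6, -4.7, 91.8]
eef_rot: [3.063, 0.699, 0.0]
ft_force: [3.3, -0.1, -2.1]
width: 17.4
grasp_force: 50.0
```

>>> send_rows([
  {"dp": [0.002, 0, -0.005], "rotation": [0, 0, 0], "grip": 1},
  {"dp": [0, 0, -0.005], "rotation": [0, 0, 0], "grip": 1},
  {"dp": [0, 0, 0], "rotation": [0, 0, 0], "grip": 1},
])

```text
clock: 11.28
position: [438.9, -4.7, 89.9]
eef_rot: [3.063, 0.699, 0.0]
ft_force: [3.6, 0.5, -0.5]
width: 17.4
grasp_force: 50.0
```

>>> send_rows([
  {"dp": [0.003, 0, -0.005], "rotation": [0, 0, 0], "grip": 1},
  {"dp": [0, 0, -0.005], "rotation": [0, 0, 0], "grip": 1},
  {"dp": [0, 0, 0], "rotation": [0, 0, 0], "grip": 1},
])

```text
clock: 11.65
position: [439.3, -4.7, 87.8]
eef_rot: [-3.063, -0.699, 0.001]
ft_force: [1.3, 0.3, -2.5]
width: 17.1
grasp_force: 50.0
```

>>> send_rows([
  {"dp": [0.001, 0, -0.005], "rotation": [0, 0, 0], "grip": 1},
  {"dp": [0, 0, -0.005], "rotation": [0, 0, 0], "grip": 1},
  {"dp": [0, 0, 0], "rotation": [0, 0, 0], "grip": 1},
])

```text
clock: 12.02
position: [439.5, -4.7, 85.8]
eef_rot: [-3.063, -0.699, 0.001]
ft_force: [1.8, 0.1, -2.2]
width: 17.4
grasp_force: 50.0
```

>>> send_rows([
  {"dp": [0, 0, -0.005], "rotation": [0, 0, 0], "grip": 1},
  {"dp": [0, 0, 0], "rotation": [0, 0, 0], "grip": 1},
])

```text
clock: 12.28
position: [439.6, -4.7, 84.8]
eef_rot: [-3.063, -0.699, 0.0]
ft_force: [0.2, 1.0, -2.2]
width: 17.4
grasp_force: 50.0
```

>>> send_rows([
  {"dp": [0, 0, -0.005], "rotation": [0, 0, 0], "grip": 1},
  {"dp": [0, 0, 0], "rotation": [0, 0, 0], "grip": 1},
])

```text
clock: 12.52
position: [439.6, -4.7, 83.9]
eef_rot: [-3.063, -0.699, 0.0]
ft_force: [0.5, 0.7, -2.0]
width: 17.4
grasp_force: 50.0
```

>>> send_rows([
  {"dp": [0, 0, -0.005], "rotation": [0, 0, 0], "grip": 1},
  {"dp": [0, 0, 0], "rotation": [0, 0, 0], "grip": 1},
])

```text
clock: 12.78
position: [439.7, -4.7, 82.9]
eef_rot: [-3.063, -0.699, -0.0]
ft_force: [0.2, 1.5, -1.4]
width: 17.1
grasp_force: 50.0
```

>>> send_rows([
  {"dp": [0, 0, -0.0025], "rotation": [0, 0, 0], "grip": 1},
  {"dp": [0, 0, 0], "rotation": [0, 0, 0], "grip": 1},
])

```text
clock: 13.02
position: [439.7, -4.7, 82.5]
eef_rot: [-3.063, -0.699, -0.0]
ft_force: [-0.5, 2.1, 0.9]
width: 17.2
grasp_force: 50.0
```

>>> send_rows([
  {"dp": [0, 0, -0.0025], "rotation": [0, 0, 0], "grip": 1},
  {"dp": [0, 0, 0], "rotation": [0, 0, 0], "grip": 1},
])

```text
clock: 13.28
position: [439.7, -4.7, 82.0]
eef_rot: [-3.063, -0.699, -0.0]
ft_force: [-1.0, 2.9, 4.8]
width: 17.2
grasp_force: 50.0
```

>>> send_rows([
  {"dp": [0, 0.002, -0.0025], "rotation": [0, 0, 0], "grip": 1},
  {"dp": [0, 0, 0], "rotation": [0, 0, 0], "grip": 1},
])

```text
clock: 13.52
position: [439.8, -4.5, 81.6]
eef_rot: [3.062, 0.699, 0.0]
ft_force: [-1.8, -1.5, 6.1]
width: 17.0
grasp_force: 50.0
```

>>> send_rows([
  {"dp": [0, 0, -0.0025], "rotation": [0, 0, 0], "grip": 1},
  {"dp": [0, 0, 0], "rotation": [0, 0, 0], "grip": 1},
])

```text
clock: 13.78
position: [439.9, -4.5, 81.2]
eef_rot: [3.062, 0.699, 0.0]
ft_force: [-2.2, -0.3, 10.9]
width: 16.8
grasp_force: 50.0
```

>>> send_rows([
  {"dp": [0, 0, -0.003], "rotation": [0, 0, 0], "grip": 1},
  {"dp": [0, 0, 0], "rotation": [0, 0, 0], "grip": 1},
  {"dp": [0, 0, 0], "rotation": [0, 0, 0], "grip": 1},
  {"dp": [0, 0, 0], "rotation": [0, 0, 0], "grip": 1},
])

```text
clock: 14.28
position: [440.0, -4.5, 80.8]
eef_rot: [3.062, 0.699, 0.0]
ft_force: [-4.0, 0.7, 16.1]
width: 17.3
grasp_force: 50.0
```

>>> send_rows([
  {"dp": [-0.002, 0, 0.005], "rotation": [0, 0, 0], "grip": 1},
  {"dp": [0, 0, 0.01], "rotation": [0, 0, 0], "grip": 1},
  {"dp": [0, 0, 0.02], "rotation": [0, 0, 0], "grip": 1},
  {"dp": [0, 0, 0.03], "rotation": [0, 0, 0], "grip": 1},
  {"dp": [0, 0, 0.05], "rotation": [0, 0, 0], "grip": 1},
  {"dp": [0, 0, 0.07], "rotation": [0, 0, 0], "grip": 1},
  {"dp": [0, 0, 0.07], "rotation": [0, 0, 0], "grip": 1},
  {"dp": [0, 0, 0.05], "rotation": [0, 0, 0], "grip": 1},
  {"dp": [0, 0, 0], "rotation": [0, 0, 0], "grip": 1},
  {"dp": [0, 0, 0], "rotation": [0, 0, 0], "grip": 1},
  {"dp": [0, 0, 0], "rotation": [0, 0, 0], "grip": 1},
  {"dp": [0, 0, 0], "rotation": [0, 0, 0], "grip": 1},
])

```text
clock: 15.78
position: [439.1, -4.3, 141.0]
eef_rot: [-3.063, -0.699, 0.001]
ft_force: [-0.1, 1.0, -5.5]
width: 17.3
grasp_force: 50.0
```

>>> send_rows([
  {"dp": [0.02, -0.063, 0], "rotation": [0, 0, 0], "grip": 1},
  {"dp": [0.04, -0.12, 0], "rotation": [0, 0, 0], "grip": 1},
  {"dp": [0.07, -0.22, 0], "rotation": [0, 0, 0], "grip": 1},
  {"dp": [0.08, -0.25, 0], "rotation": [0, 0, 0], "grip": 1},
  {"dp": [0.08, -0.25, 0], "rotation": [0, 0, 0], "grip": 1},
  {"dp": [0.08, -0.25, 0], "rotation": [0, 0, 0], "grip": 1},
  {"dp": [0.08, -0.25, 0], "rotation": [0, 0, 0], "grip": 1},
  {"dp": [0.07, -0.22, 0], "rotation": [0, 0, 0], "grip": 1},
  {"dp": [0.045, -0.14, 0], "rotation": [0, 0, 0], "grip": 1},
  {"dp": [0.025, -0.067, 0], "rotation": [0, 0, 0], "grip": 1},
  {"dp": [0, 0, 0], "rotation": [0, 0, 0], "grip": 1},
  {"dp": [0, 0, 0], "rotation": [0, 0, 0], "grip": 1},
])

```text
clock: 17.27
position: [556.8, -369.4, 141.0]
eef_rot: [-3.062, -0.699, 0.001]
ft_force: [-0.2, 0.8, -4.8]
width: 17.1
grasp_force: 50.0
```

>>> send_rows([
  {"dp": [0, 0, -0.06], "rotation": [0, 0, 0], "grip": 1},
  {"dp": [0, 0, -0.08], "rotation": [0, 0, 0], "grip": 1},
  {"dp": [0, 0, -0.07], "rotation": [0, 0, 0], "grip": 1},
  {"dp": [0, 0, -0.035], "rotation": [0, 0, 0], "grip": 1},
  {"dp": [0, 0, -0.02], "rotation": [0, 0, 0], "grip": 1},
  {"dp": [0, 0, 0], "rotation": [0, 0, 0], "grip": 1},
  {"dp": [0, 0, 0], "rotation": [0, 0, 0], "grip": 1},
])

```text
clock: 18.15
position: [557.5, -370.5, 88.8]
eef_rot: [3.062, 0.699, 0.001]
ft_force: [-0.3, -0.7, -3.8]
width: 17.0
grasp_force: 50.0
```

>>> send_rows([
  {"dp": [0, 0, -0.005], "rotation": [0, 0, 0], "grip": 1},
  {"dp": [0, 0, -0.005], "rotation": [0, 0, 0], "grip": 1},
  {"dp": [0, 0, -0.0025], "rotation": [0, 0, 0], "grip": 1},
  {"dp": [0, 0, 0], "rotation": [0, 0, 0], "grip": 1},
  {"dp": [0, 0, 0], "rotation": [0, 0, 0], "grip": 1},
])

```text
clock: 18.77
position: [557.3, -370.3, 85.8]
eef_rot: [3.063, 0.699, 0.0]
ft_force: [1.0, -0.5, -4.6]
width: 16.8
grasp_force: 50.0
```

>>> send_rows([
  {"dp": [0, 0, -0.005], "rotation": [0, 0, 0], "grip": 1},
  {"dp": [0, 0, -0.005], "rotation": [0, 0, 0], "grip": 1},
  {"dp": [0, 0, -0.002], "rotation": [0, 0, 0], "grip": 1},
  {"dp": [0, 0, 0], "rotation": [0, 0, 0], "grip": 1},
  {"dp": [0, 0, 0], "rotation": [0, 0, 0], "grip": 1},
])

```text
clock: 19.4
position: [557.3, -370.3, 83.5]
eef_rot: [3.063, 0.699, 0.0]
ft_force: [-0.1, 0.4, -4.9]
width: 17.3
grasp_force: 50.0
```

>>> send_rows([
  {"dp": [0, 0, -0.0025], "rotation": [0, 0, 0], "grip": 1},
  {"dp": [0, 0, 0], "rotation": [0, 0, 0], "grip": 1},
])

```text
clock: 19.65
position: [557.3, -370.3, 83.0]
eef_rot: [3.063, 0.699, 0.0]
ft_force: [0.8, 0.6, -3.4]
width: 17.0
grasp_force: 50.0
```

>>> send_rows([
  {"dp": [0, 0, -0.0015], "rotation": [0, 0, 0], "grip": 1},
  {"dp": [0, 0, 0], "rotation": [0, 0, 0], "grip": 1},
])

```text
clock: 19.9
position: [557.4, -370.4, 82.9]
eef_rot: [3.063, 0.699, 0.0]
ft_force: [-1.2, 1.9, 2.3]
width: 17.0
grasp_force: 50.0
```

>>> send_rows([
  {"dp": [0, 0, -0.0015], "rotation": [0, 0, 0], "grip": 1},
  {"dp": [0, 0, 0], "rotation": [0, 0, 0], "grip": 1},
])

```text
clock: 20.15
position: [557.5, -370.4, 82.9]
eef_rot: [3.063, 0.699, 0.0]
ft_force: [-2.5, 2.9, 6.7]
width: 17.0
grasp_force: 50.0
```

>>> send_rows([
  {"dp": [0, 0, 0.001], "rotation": [0, 0, 0], "grip": 1},
  {"dp": [0, 0, 0], "rotation": [0, 0, 0], "grip": 1},
  {"dp": [0, 0, 0], "rotation": [0, 0, 0], "grip": 0.75},
  {"dp": [0, 0, 0], "rotation": [0, 0, 0], "grip": 0.6},
  {"dp": [0, 0, 0], "rotation": [0, 0, 0], "grip": 0.5},
  {"dp": [0, 0, 0], "rotation": [0, 0, 0], "grip": 0.5},
], grip_force=5)

```text
clock: 20.9
position: [557.2, -370.3, 82.4]
eef_rot: [-3.063, -0.699, 0.0]
ft_force: [-0.2, 0.3, 0.5]
width: 45.3
grasp_force: 0.0
```

>>> send_rows([
  {"dp": [0, 0, 0.05], "rotation": [0, 0, 0], "grip": 0.5},
  {"dp": [0, 0, 0.2], "rotation": [0, 0, 0], "grip": 0.5},
  {"dp": [0, 0, 0.25], "rotation": [0, 0, 0], "grip": 0.5},
  {"dp": [0, 0, 0.25], "rotation": [0, 0, 0], "grip": 0.5},
  {"dp": [-0.25, 0, 0], "rotation": [0, 0, 0], "grip": 0.5},
  {"dp": [0, 0.25, 0], "rotation": [0, 0, 0], "grip": 0.5},
  {"dp": [0, 0.25, 0], "rotation": [0, 0, 0], "grip": 0.5},
  {"dp": [0, 0.25, 0], "rotation": [0, 0, 0], "grip": 0.5},
  {"dp": [0, 0.25, 0], "rotation": [0, 0, 0], "grip": 0.5},
  {"dp": [0, 0.25, 0], "rotation": [0, 0, 0], "grip": 0.5},
  {"dp": [0, 0.25, 0], "rotation": [0, 0, 0], "grip": 0.5},
  {"dp": [0, 0, 0], "rotation": [0, 0, 0], "grip": 0.5},
])

```text
clock: 22.4
position: [507.1, -67.9, 233.2]
eef_rot: [3.062, 0.704, 0.001]
ft_force: [-0.2, -0.7, -0.1]
width: 45.8
grasp_force: 0.0
```

Run:
```python
from h import *
im,d=ctrl.snapshot("top");cv2.imwrite("pics/t4.png",cv2.resize(im[130:270,200:400,::-1],(800,560),interpolation=cv2.INTER_CUBIC))
hsv=cv2.cvtColor(im,cv2.COLOR_RGB2HSV).astype(int);H,S,V=hsv[...,0],hsv[...,1],hsv[...,2]
m=(H>10)&(H<28)&(S>80)&(V>90);z=np.zeros_like(m);z[180:210,300:331]=m[180:210,300:331]
print(z.sum(),cent(z),at_z("top",[cent(z)],48))
o=ctrl.observe();print({k:np.round(o[k],2).tolist() for k in("clock","position","ft_force","width")})
```

```text
72 [np.float64(315.18055555555554), np.float64(195.09722222222223)] [[ 553.3129607  -365.38421175   48.        ]]
{'clock': 22.45, 'position': [507.39, -69.31, 233.24], 'ft_force': [0.58, 0.1, 0.51], 'width': 45.6}
```

View pics/t4.png

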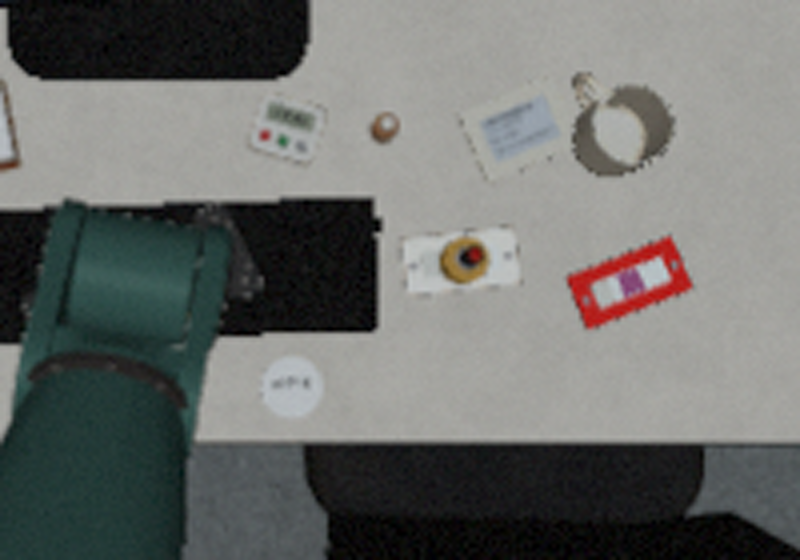

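The weight stands upright on the white board's middle at crop (465,258), with the red-buttoned handle in it. The dish (292,386) and the oil bottle (384,127) are undisturbed.

```bash
python3 -c "
from cell import ctrl
print(ctrl.job_done())"
```

```text
the job is handed in; nothing more can be done
None
```

I pressed the handle into the weight with about 18 N, set the weight upright on the middle of the glass slide and let go, then handed the job in at about 22 s; no verdict came back.

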